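Change the wire spool under the guide eyelet

ROBOT

A 7-joint arm with a two-finger parallel gripper is mounted at the origin on the work surface. World frame = base frame: x ahead of the robot, y to its left, z up, the work surface at z = 0. Lengths are in m, angles in degrees, forces in N, time in s.
With the tool pointing down it reaches from about 0.4 to 0.875 m from the base axis. Payload 6.5 kg.
Tool frame: the origin (TCP) lies at the very end of the fingers, on their centre line; the grasp point (between the pads) lies 19 mm behind it (bot.hold_point_z is the distance from the TCP to the grasp point, in m); z points along the fingers, y is the line along which they close (so a half turn about z gives the same grasp; the last joint's range is limited). The gripper opens to 88 mm and grips with 3 to 60 N. Pads are 18 mm wide; open, the fingers measure 123 mm over their backs; the gripper's body (75 mm by 187 mm) begins 45 mm behind the grasp point.
Start: joints at [-79.423, 30.733, -0.252, 88.115, 0.149, 61.152, -4.079], TCP at [0.161, 0.63, 0.239] pointing down, gripper open.
Joint ranges: [-154.64, 154.64], [-21.42, 123.67], [-72.66, 72.17], [13.99, 137.28], [-74.86, 254.86], [10.95, 109.41], [-158.01, 158.01]. Speed limits (degrees/s): [136.94, 136.94, 180, 180, 180, 180, 180].

INTERFACE

Orientations are given as a 3x3 rotation matrix whose columns are the frame's x, y, z axes.
In Python, from cell import bot, imaging gives the robot as it stands.
- The arm moves only by the shell command python3 -m jog 'ROWS' [FORCE]. ROWS is a JSON object of lists of equal length, an entry for each row: "rot": the turn, a rotation vector about the tool's x, y, z in degrees, a list of three; "dp": the shift along the tool's x, y, z in m, a list of three; "fingers": the closure, from 0 (fully open) to 1 (shut). In form: {"rot": [[ax, ay, az], ...], "dp": [[tx, ty, tz], ...], "fingers": [fingers, ...]}. A call has 1 to 12 rows; each row is the pose to reach, as a shift and turn from the pose commanded when the call began, along the tool's axes at that moment; what a row does not reach only later rows make up. A row lasts 1/8 s, in which the tool goes at most 62.5 mm and 10.7 degrees, less where a joint would pass 70% of its speed; a pose out of reach is approached as far as the arm can. A call with a gripper value outside its range is refused whole. The fingers move at their own pace and stop on an object; FORCE is the grip in N (left out, the last holds). Time passes only in rows, so rows that repeat a pose let the fingers close. It gives the time, the measured TCP pose, the force, the opening and the grip force at its end, in the units of the state.
- bot.state(): the state, without advancing time (a new reading comes with each control period).
- imaging.read_camera(name): name is "scene" or "top" or "wrist"; returns a dict with "image" (384x512x3 uint8, red, green, blue), "mtx" (3x3 intrinsics, pixels), "world_from_camera" (4x4, takes a point from camera to world coordinates); the wrist camera has in their place "T_tool_cam" (4x4, takes a point from camera to tool coordinates, whose origin is the TCP and whose axes are the flange's). Camera axes: x right, y down, z forward; pixel columns grow to the right and rows downward; lengths in m; the calibration is good to about 2 mm. A picture is of the moment at which its call begins: read the wrist's pose just before it. There is no depth.
- bot.sign_off(): hands the job in; it is judged then, once.
The state is a dict: "clock": time; "q": joint angles; "dq": joint speeds; "tau": joint torques, N m; "tool_pos": TCP position; "ee_rot": TCP orientation; "contact_force": force on the tool from outside, world axes, zero at the start; "ft_torque": the same for the moment, N m; "grip_width": finger opening in m; "finger_force": force on a finger pad.
Only numpy, scipy, OpenCV 4.12 (cv2) and the standard library are available. Lean on these libraries where they do the work, as an engineer would, in place of code of your own. Each camera call takes 0.05 s, during which the arm holds its last target. There are 200 camera calls.

TASK

Change the supply spool at the coil winder's guide stand: take out the slim empty spool that stands under the eyelet and stand it upright in the grey tray, then slide the big full copper spool along the bench until it stands centred in the white painted ring, right under the eyelet. The full spool is to be pushed, never lifted or tipped over. Do not knock against the guide stand, leave the other things on the bench where they are, and let go of everything at the end.

Things in the scene. Friction and masses are not known exactly. Their poses are not given: they have to be found in the camera images.
- stand: Fixed guide stand. Origin on the bench straight below the eyelet, z up; own +x points from the painted ring to the post. Foot x 95 to 145 mm, 120 mm wide, 16 mm high; post 20 mm thick at x 115 mm, top (clamp) 250 mm high; from it a level arm, 30 mm wide, underside at 230 mm, runs back to the eyelet plate. Open below towards -x and both y sides.
- eyelet (a point): Underside of the eyelet, 224 mm above the bench, straight above the spot. It sits in a 56 x 56 mm metal plate, underside at 228 mm. A gripper pointing straight down over the spot would hit the plate: come in tilted, from the stand's -x side.
- spot (a point): Target spot: centre of the flat white painted ring on the bench (inner diameter 140 mm, outer 152 mm, paint only, no step), straight below the eyelet.
- full_spool: Full wire spool standing loose on the bench, about 0.8 kg. Origin at the centre of its underside, z up. Two white plastic flanges 116 mm in diameter and 7 mm thick, at z 0 to 7 and 59 to 66 mm; between them the copper winding, 100 mm in diameter. It slides on the bench.
- empty_spool: Slim empty white plastic spool, 80 mm high, about 0.09 kg, at first standing upright under the eyelet inside the ring. Origin at the centre of its underside, z up. Flanges 60 mm in diameter and 8 mm thick, at z 0 to 8 and 72 to 80 mm; core 34 mm in diameter between them.
- tray: Fixed open grey plastic tray 160 mm (own x) by 150 mm (own y), 35 mm high, walls 4 mm, floor 4 mm thick. Origin at the centre of its underside. It stands on one side of the bench, the full spool on the other.
- part_spool: small part-used copper wire spool, 72 mm across, 55 mm high, standing; a bystander. Origin at the centre of its underside.
- tape_roll: roll of tape lying flat, 90 mm across, 24 mm high; a bystander. Origin at the centre of its underside.
- oil_bottle: white round bottle, 52 mm across, 110 mm high; a bystander. Origin at the centre of its underside.
- screwdriver: screwdriver lying on the bench; a bystander.
- gauge_box: flat wooden box 110 x 70 x 35 mm; a bystander. Origin at the centre of its underside.
- mug: mug 80 mm across, 90 mm high; a bystander. Origin at the centre of its underside.
Not all that is in view belongs to the job. Leave any purple or yellow look-alike of the full_spool alone. What is shaped like the empty_spool but purple is not meant.

How it is judged:
By the outcome, as a careful person would: the job done as asked, in the order asked, and still so for the second after the job is handed in, with the robot touching nothing.
It also fails if it takes over 67 s, if anything falls off the work surface, if the arm or the gripper's body presses on something with over 40 N, if the wrist force passes 120 N, or if a joint passes its speed limit or range.

## Working session

There is one attempt and no reset: what is moved stays moved. The work goes in short steps, Python scripts to look and compute and a shell command to move; the robot and the scene stay as the last step left them, time stands still between calls to the robot, and variables do not carry over. Pictures are saved under pics/ and viewed, at most 10 in all, crops included, and the job is handed in when it is done.

```bash
ls; mkdir -p pics; python3 - <<'E'
from cell import bot, imaging
import cv2,numpy as np
for n in("scene","top"):
    r=imaging.read_camera(n); cv2.imwrite(f"pics/{n}0.png",r["image"][:,:,::-1])
    print(n,r["mtx"].round(1).tolist(),r["world_from_camera"].round(4).tolist())
    np.savez(f"{n}0.npz",**r)
s=bot.state();print(s["tool_pos"],s["ee_rot"],s["contact_force"],s["clock"],bot.hold_point_z)
E
```

```text
pics
scene [[472.4, 0.0, 251.1], [0.0, 472.4, 191.6], [0.0, 0.0, 1.0]] [[0.6443, 0.5023, -0.5767, 1.3351], [0.7648, -0.4197, 0.4889, -0.6677], [0.0036, -0.756, -0.6546, 1.0361], [0.0, 0.0, 0.0, 1.0]]
top [[374.6, 0.0, 254.9], [0.0, 374.6, 194.1], [0.0, 0.0, 1.0]] [[-0.0013, -0.9902, 0.1395, 0.3947], [-1.0, 0.0023, 0.0067, 0.0154], [-0.0069, -0.1395, -0.9902, 1.2976], [0.0, 0.0, 0.0, 1.0]]
[0.16118999 0.62913108 0.23793908] [[-9.68743842e-01  2.48063104e-01 -2.56322966e-04]
 [ 2.48063202e-01  9.68742648e-01 -1.52657501e-03]
 [-1.30375946e-04 -1.54244443e-03 -9.99998802e-01]] [ 0.20195025 -0.25972309  0.17464237] 0.1 0.0187
```

View pics/scene0.png

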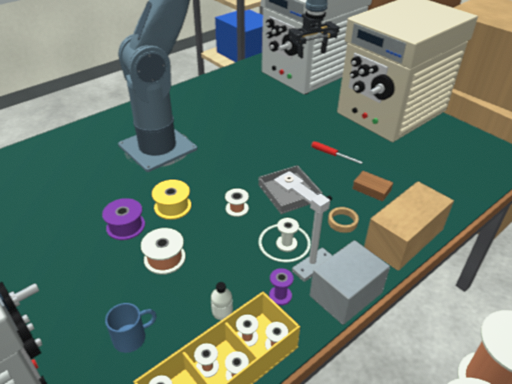

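View pics/top0.png

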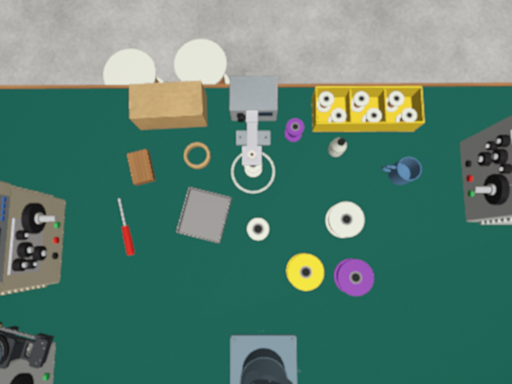

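Candidates for the empty spool: white slim one inside the ring (scene 287,233; top 253,165), purple look-alike (281,285), part spool with copper (237,202), spools in the yellow crate. By the description it is the one in the ring. For the full spool: white/copper at scene (162,250) / top (345,219); yellow (171,198) and purple (123,217) are excluded, as are the big ones on the floor.

```bash
cat > h.py <<'E'
import numpy as np,cv2
def ray(r,px,z):
    px=np.atleast_2d(np.asarray(px,float)); T=r["world_from_camera"]
    d=np.c_[px,np.ones(len(px))]@np.linalg.inv(r["mtx"]).T@T[:3,:3].T
    o=T[:3,3]; return (o+d*((z-o[2])/d[:,2])[:,None])[:,:2]
def comp(mask,x,y,w,h):
    m=np.zeros(mask.shape,np.uint8); m[y:y+h,x:x+w]=mask[y:y+h,x:x+w]
    n,l,s,c=cv2.connectedComponentsWithStats(m); i=1+np.argmax(s[1:,4])
    m=(l==i).astype(np.uint8)
    return m,max(cv2.findContours(m,0,1)[0],key=len)[:,0]
def circ(P):
    A=np.c_[2*P,np.ones(len(P))]; s=np.linalg.lstsq(A,(P**2).sum(1),rcond=None)[0]
    return s[:2],np.sqrt(s[2]+s[0]**2+s[1]**2)
def white(im):
    hsv=cv2.cvtColor(im,cv2.COLOR_RGB2HSV); return ((hsv[...,1]<60)&(hsv[...,2]>165)).astype(np.uint8)
E
python3 - <<'E'
from h import *
t=dict(np.load("top0.npz"));s=dict(np.load("scene0.npz"))
W=white(t["image"]);Ws=white(s["image"])
# full spool
m,c=comp(W,315,190,60,60); P=ray(t,c,.066); print("full top",circ(P),cv2.minEnclosingCircle(P.astype(np.float32)))
m,c=comp(Ws,130,222,70,35); P=ray(s,c,.066); print("full scene",circ(P),cv2.minEnclosingCircle(P.astype(np.float32)))
# ring
for r,M,b in((t,W,(225,140,55,60)),(s,Ws,(250,210,65,60))):
    m,c=comp(M,*b); 
    h=cv2.convexHull(c)[:,0]; P=ray(r,c,0); print("ring",circ(P),len(c),c.min(0),c.max(0))
    # robust: keep points near 76mm
    c0=circ(P)[0]
    for k in range(10):
        d=np.linalg.norm(P-c0,axis=1); q=P[abs(d-.076)<.006]; c0,rr=circ(q)
    print(" robust",c0,rr,len(q))
# tray
hsv=cv2.cvtColor(t["image"],cv2.COLOR_RGB2HSV); g=((hsv[...,1]<60)&(hsv[...,2]>60)).astype(np.uint8)
m,c=comp(g,170,180,65,68); P=ray(t,c,.035); print("tray",cv2.minAreaRect(P.astype(np.float32)))
# part spool
m,c=comp(W,240,212,35,35); print("part",cv2.minEnclosingCircle(ray(t,c,.055).astype(np.float32)))
pic=np.hstack([cv2.resize(t["image"][90:250,170:370],None,fx=2.5,fy=2.5,interpolation=2)[:400],])
p2=cv2.resize(s["image"][160:310,220:370],None,fx=2.66,fy=2.66,interpolation=2)
p2=cv2.resize(p2,(300,400)) if 0 else p2[:, :300]
cv2.imwrite("pics/c1.png",np.hstack([pic,cv2.resize(p2,(300,400))])[:,:,::-1])
E
```

```text
full top (array([ 0.48371064, -0.27078759]), np.float64(0.06082580808824461)) ((0.4828142523765564, -0.27100154757499695), 0.064829982817173)
full scene (array([ 0.49047222, -0.27144983]), np.float64(0.05874785997207194)) ((0.4985545575618744, -0.270016610622406), 0.07101405411958694)
ring (array([0.67955239, 0.03216293]), np.float64(0.08625320454334819)) 181 [231 140] [274 193]
 robust [0.6760568  0.03422558] 0.07643705496640282 44
ring (array([0.65503174, 0.04119321]), np.float64(0.08033982772937154)) 131 [259 218] [310 261]
 robust [0.65968963 0.03527902] 0.07639496109042651 108
tray ((0.5038822889328003, 0.1974230259656906), (0.15567167103290558, 0.16278189420700073), 75.72271728515625)
part ((0.4540119171142578, 0.015127144753932953), 0.03744123876094818)
```

View pics/c1.png

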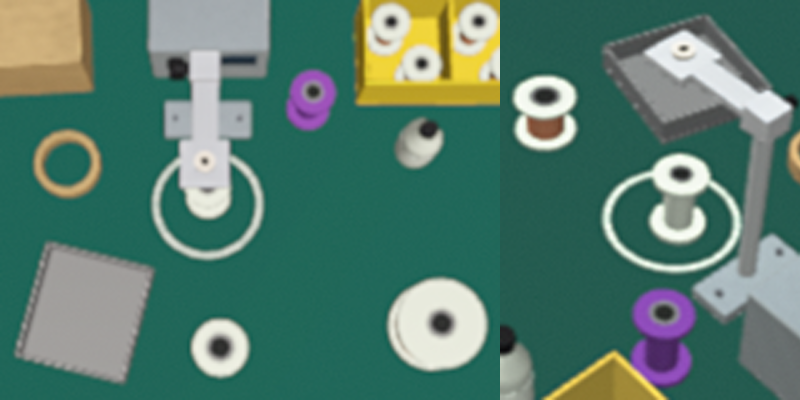

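The crop shows the white slim spool inside the ring below the eyelet (scene ≈287,226 at its hole), the purple slim one apart from it. Now refining positions with the ring arcs and the dark bore centres.

```bash
python3 - <<'E'
from h import *
from scipy.optimize import least_squares
t=dict(np.load("top0.npz"));s=dict(np.load("scene0.npz"))
def ringfit(r,M,b,c0):
    m,_=comp(M,*b); y,x=np.nonzero(m); P=ray(r,np.c_[x,y],0); c=np.array(c0)
    for k in range(15):
        d=np.linalg.norm(P-c,axis=1); q=P[abs(d-.073)<.007]
        if r is t: q=q[q[:,0]<c[0]+.0]
        c=least_squares(lambda v:np.linalg.norm(q-v,axis=1)-.073,c,loss="soft_l1",f_scale=.002).x
    return c,len(q)
print("ring top",ringfit(t,white(t["image"]),(225,150,55,45),(.66,.035)))
print("ring scene",ringfit(s,white(s["image"]),(250,210,65,60),(.66,.035)))
def dark(r,x,y,w,z,thr=90):
    g=r["image"].astype(int).max(2)[y-w:y+w,x-w:x+w]
    wt=np.clip(150-g,0,None)*(g<130); yy,xx=np.mgrid[y-w:y+w,x-w:x+w]
    p=[(wt*xx).sum()/wt.sum(),(wt*yy).sum()/wt.sum()]; return np.round(p,1),ray(r,p,z)[0].round(4)
print("full",dark(t,347,219,9,.066),dark(s,163,237,8,.066))
print("empty scene",dark(s,288,226,5,.08))
print("part",dark(t,258,229,6,.055),dark(s,237,196,6,.055))
print("purple slim",dark(t,295,127,6,.08))
# stand foot corners z=.016 (top view): crop px -> full
f=lambda u,v:(170+u/2.5,90+v/2.5)
print("foot",ray(t,[f(165,101),f(165,138),f(251,138),f(251,101)],.016).round(3).tolist())
print("plate",ray(t,[f(180,140),f(180,187),f(229,187),f(229,140)],.231).round(3).tolist(), "eye",ray(t,f(204,160),.233))
for n,a,z in(("bottle",f(433,128),.11),("tape",f(67,163),.024)):print(n,ray(t,a,z))
hsv=cv2.cvtColor(t["image"],cv2.COLOR_RGB2HSV); g=((hsv[...,1]<60)&(hsv[...,2]>60)).astype(np.uint8)
m,c=comp(g,170,180,65,68)
print("tray0",cv2.boxPoints(cv2.minAreaRect(ray(t,c,.035).astype(np.float32))).round(3).tolist())
g=g*0+(np.ptp(s["image"].astype(int),axis=2)<25).astype(np.uint8)
E
```

```text
ring top (array([0.65892033, 0.03217151]), 172)
ring scene (array([0.65986338, 0.035143  ]), 356)
full (array([346.2, 218.8]), array([ 0.4855, -0.2761])) (array([161.8, 241.9]), array([ 0.4846, -0.2725]))
empty scene (array([287.7, 224.7]), array([0.6705, 0.0335]))
part (array([257.6, 228.5]), array([0.4548, 0.015 ])) (array([236.5, 195.5]), array([0.4557, 0.0177]))
purple slim (array([294.8, 126.2]), array([ 0.7966, -0.1111]))
foot [[0.803, 0.091], [0.749, 0.09], [0.749, -0.031], [0.803, -0.031]]
plate [[0.687, 0.06], [0.631, 0.06], [0.631, 0.003], [0.687, 0.003]] eye [[0.66257917 0.03191204]]
bottle [[ 0.73541853 -0.26489829]]
tape [[0.71146936 0.2263059 ]]
tray0 [[0.4059999883174896, 0.1420000046491623], [0.5640000104904175, 0.10199999809265137], [0.6019999980926514, 0.2529999911785126], [0.4440000057220459, 0.2930000126361847]]
```

```bash
cat >> h.py <<'E'
from scipy.spatial.transform import Rotation as Ro
def Rt(tilt,az):
    t,a=np.radians([tilt,az]); d=np.array([np.cos(a),np.sin(a),0]); z=np.sin(t)*d-[0,0,np.cos(t)]
    y=np.array([-d[1],d[0],0]); return np.c_[np.cross(y,z),y,z]
def go(s,p,R,hold=False):
    "dp,rot from state s to TCP (or hold point) p and orientation R"
    p=np.array(p,float)
    if hold: p=p+R[:,2]*.0187
    E=s["ee_rot"]; print("dp",(E.T@(p-s["tool_pos"])).round(4).tolist(),"rot",np.degrees(Ro.from_matrix(E.T@R).as_rotvec()).round(2).tolist(),"to",p.round(4))
E
python3 - <<'E'
from h import *
from cell import bot,imaging
s=bot.state()
R=Rt(45,0); g=np.array([.668,.0335,.076])
go(s,g-.15*R[:,2],R,True)
r=imaging.read_camera("wrist");print(r["T_tool_cam"].round(3).tolist())
t=dict(np.load("top0.npz"))
hsv=cv2.cvtColor(t["image"],cv2.COLOR_RGB2HSV)
for n,lo,hi,b in(("yellow",20,35,(280,245,60,60)),("purple",130,165,(325,245,60,60))):
    m,c=comp(((hsv[...,0]>lo)&(hsv[...,0]<hi)&(hsv[...,1]>90)).astype(np.uint8),*b); print(n,cv2.minEnclosingCircle(ray(t,c,.066).astype(np.float32)))
E
```

```text
dp [-0.5488, -0.4742, 0.0699] rot [-5.72, -44.76, -13.58] to [0.5752 0.0335 0.1688]
[[-0.001, -0.955, -0.295, 0.076], [1.0, -0.001, 0.0, 0.0], [-0.0, -0.295, 0.955, -0.144], [0.0, 0.0, 0.0, 1.0]]
yellow ((0.3161223530769348, -0.13591377437114716), 0.06275607645511627)
purple ((0.30148351192474365, -0.2929547429084778), 0.06406513601541519)
```

```bash
python3 -m jog '{"rot":[[-5.72,-44.76,-13.58],[-5.72,-44.76,-13.58],[-5.72,-44.76,-13.58],[-5.72,-44.76,-13.58],[-5.72,-44.76,-13.58],[-5.72,-44.76,-13.58],[-5.72,-44.76,-13.58],[-5.72,-44.76,-13.58],[-5.72,-44.76,-13.58],[-5.72,-44.76,-13.58],[-5.72,-44.76,-13.58],[-5.72,-44.76,-13.58]],"dp":[[-0.05,-0.043,0],[-0.1,-0.086,0],[-0.15,-0.13,0],[-0.2,-0.173,0],[-0.25,-0.216,0.01],[-0.3,-0.26,0.02],[-0.35,-0.3,0.03],[-0.4,-0.345,0.04],[-0.45,-0.39,0.05],[-0.5,-0.43,0.06],[-0.549,-0.474,0.07],[-0.549,-0.474,0.07]],"fingers":[0,0,0,0,0,0,0,0,0,0,0,0]}'
python3 - <<'E'
from h import *
from cell import bot,imaging
s=bot.state();print(s["q"],s["clock"])
R=Rt(45,0); g=np.array([.668,.0335,.076])
go(s,g-.15*R[:,2],R,True)
r=imaging.read_camera("wrist");T=np.eye(4);T[:3,:3]=s["ee_rot"];T[:3,3]=s["tool_pos"];r["world_from_camera"]=T@r["T_tool_cam"];np.savez("w1.npz",**r);cv2.imwrite("pics/w1.png",r["image"][:,:,::-1])
E
```

```text
clock: 1.65
tool_pos: [0.4206, 0.2343, 0.1363]
ee_rot: [[-0.738, -0.052, 0.672], [-0.179, 0.977, -0.12], [-0.65, -0.209, -0.73]]
contact_force: [0.2, 0.6, -0.2]
grip_width: 0.088
finger_force: 0.0
[-22.08028415  32.60755985 -45.45415784 136.99664236  93.54405676
  62.19409458 -44.14942921] 1.65
dp [-0.0995, -0.211, 0.1043] rot [-6.66, -2.98, 10.49] to [0.5752 0.0335 0.1688]
```

View pics/w1.png

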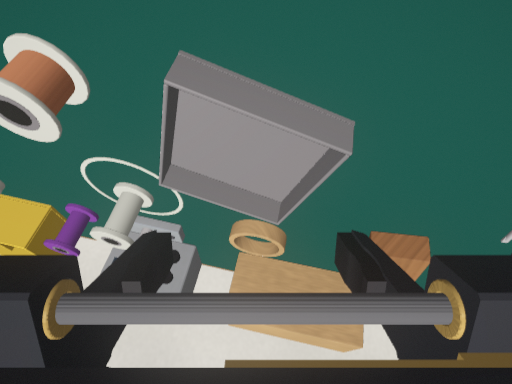

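The wrist view shows the tray (255,135) ahead, the ring (130,185) with the white slim spool (120,215) upside down in view, purple one at (72,228), full spool upper left. The arm folded up a bit; continuing outward.

```bash
python3 -m jog '{"rot":[[-2,-1,3],[-4,-2,6],[-6,-3,9],[-6.7,-3,10.5],[-6.7,-3,10.5],[-6.7,-3,10.5],[-6.7,-3,10.5],[-6.7,-3,10.5]],"dp":[[-0.015,-0.035,0.012],[-0.035,-0.07,0.03],[-0.055,-0.105,0.05],[-0.075,-0.14,0.07],[-0.09,-0.18,0.09],[-0.0995,-0.211,0.1043],[-0.0995,-0.211,0.1043],[-0.0995,-0.211,0.1043]],"fingers":[0,0,0,0,0,0,0,0]}'
python3 - <<'E'
from h import *
from cell import bot,imaging
s=bot.state();print(s["q"].round(1),s["clock"])
r=imaging.read_camera("wrist");T=np.eye(4);T[:3,:3]=s["ee_rot"];T[:3,3]=s["tool_pos"];r["world_from_camera"]=T@r["T_tool_cam"];np.savez("w2.npz",**r);cv2.imwrite("pics/w2.png",r["image"][:,:,::-1])
R=Rt(45,0); g=np.array([.668,.0335,.076])
go(s,g-.15*R[:,2],R,True)
go(s,g,R,True)
E
```

```text
clock: 2.7
tool_pos: [0.5744, 0.0343, 0.1691]
ee_rot: [[-0.707, -0.001, 0.707], [-0.002, 1.0, 0.0], [-0.707, -0.001, -0.707]]
contact_force: [-0.2, 0.1, -0.4]
grip_width: 0.0879
finger_force: 0.0
[ 45.3  44.  -71.5 135.2 122.7  50.1 -22.9] 2.7
dp [-0.0004, -0.0008, 0.0007] rot [0.0, -0.01, 0.09] to [0.5752 0.0335 0.1688]
dp [-0.0004, -0.0008, 0.1507] rot [0.0, -0.01, 0.09] to [0.6812 0.0335 0.0628]
```

View pics/w2.png

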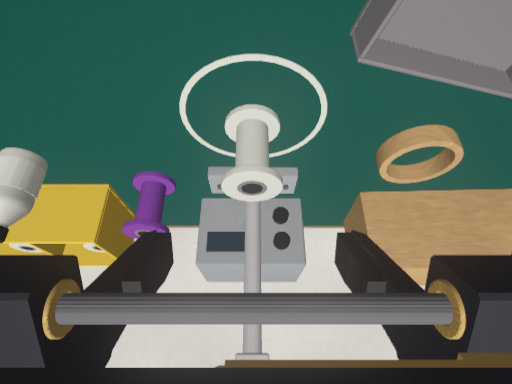

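The wrist view shows the spool centred between the fingers (bore at 252,187), with the ring around (253,105) and the post behind. The pose is right, but the elbow is swung out (q3 near its limit), so measure and then unwind.

```bash
python3 - <<'E'
from h import *
from cell import bot,imaging
r=dict(np.load("w2.npz")); hsv=cv2.cvtColor(r["image"],cv2.COLOR_RGB2HSV)
g=r["image"].astype(int).max(2)[180:195,240:265]; yy,xx=np.mgrid[180:195,240:265]; w=np.clip(110-g,0,None); p=[(w*xx).sum()/w.sum(),(w*yy).sum()/w.sum()]
print("bore",p,ray(r,p,.08))
M=((hsv[...,1]<70)&(hsv[...,2]>150)).astype(np.uint8)
m,_=comp(M,175,45,160,115); y,x=np.nonzero(m); P=ray(r,np.c_[x,y],0); c=np.array([.66,.034])
for k in range(10):
    d=np.linalg.norm(P-c,axis=1); q=P[(abs(d-.073)<.006)]; q=q[q[:,0]<.69]; c,R=circ(q)
print("ring",c,R,len(q))
# foot flange bottom of spool
e=P[np.linalg.norm(P-c,axis=1)<.05]; print("base near edge x",e[:,0].min(), e[:,1].min(),e[:,1].max())
s=bot.state(); R=Rt(5,0); go(s,[.5,.03,.30],R)
E
cat > sc.py <<'E'
from h import *
from cell import bot,imaging
import sys
r=imaging.read_camera(sys.argv[1]);np.savez(sys.argv[2]+".npz",**r);cv2.imwrite(f"pics/{sys.argv[2]}.png",r["image"][:,:,::-1])
E
```

```text
bore [np.float64(251.70244474212993), np.float64(188.0830542531815)] [[0.66842861 0.03217704]]
ring [0.65905194 0.03314712] 0.07265125302195477 1747
base near edge x 0.6406893413626591 0.002018565042928362 0.062251122163943164
dp [-0.04, -0.0053, -0.145] rot [0.04, 40.0, 0.19] to [0.5  0.03 0.3 ]
```

```bash
python3 -m jog '{"rot":[[0,8,0],[0,16,0],[0,24,0],[0,32,0],[0,40,0],[0,40,0],[0,40,0]],"dp":[[-0.005,0,-0.03],[-0.015,0,-0.06],[-0.02,0,-0.09],[-0.03,0,-0.12],[-0.04,-0.005,-0.145],[-0.04,-0.005,-0.145],[-0.04,-0.005,-0.145]],"fingers":[0,0,0,0,0,0,0]}'
python3 - <<'E'
from h import *
from cell import bot
s=bot.state();print(s["q"].round(1),s["clock"])
go(s,[.10,.52,.32],Rt(5,80))
go(s,[.17,.63,.24],Rt(0,-14))
E
python3 sc.py scene s2
```

```text
clock: 3.62
tool_pos: [0.5006, 0.033, 0.3032]
ee_rot: [[-0.996, -0.007, 0.089], [-0.007, 1.0, 0.001], [-0.089, 0.001, -0.996]]
contact_force: [-0.3, -0.5, -0.6]
grip_width: 0.0883
finger_force: 0.0
[ 46.5  21.7 -68.5 107.2  24.9  61.8  59.3] 3.625
dp [0.3942, 0.4897, -0.0517] rot [-6.97, 0.09, -79.3] to [0.1  0.52 0.32]
dp [0.3309, 0.5992, 0.0343] rot [0.67, 5.05, 14.38] to [0.17 0.63 0.24]
```

View pics/s2.png

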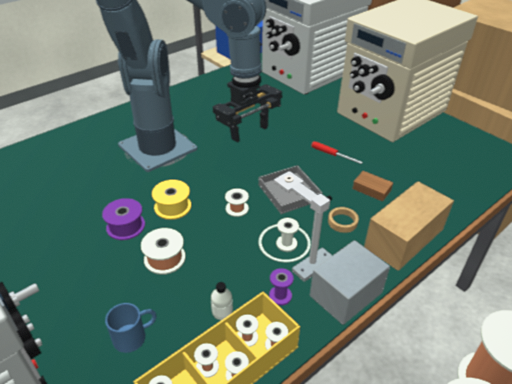

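The scene picture shows the gripper clear above the bench (245,105), everything still in place. The arm posture is usable, with the forearm sweeping left, which suits the later push. I go in at 38° tilt.

```bash
python3 - <<'E'
from h import *
from cell import bot
s=bot.state();R=Rt(38,0);g=np.array([.669,.033,.076]);print(s["clock"])
go(s,g-.14*R[:,2],R,True); go(s,g,R,True)
E
```

```text
3.675
dp [-0.0809, 0.0004, 0.1387] rot [0.25, -33.07, 0.2] to [0.5943 0.033  0.1716]
dp [-0.1573, -0.0003, 0.256] rot [0.25, -33.07, 0.2] to [0.6805 0.033  0.0613]
```

```bash
python3 -m jog '{"rot":[[0,-8,0],[0,-16,0],[0,-24,0],[0.25,-33,0.2],[0.25,-33,0.2],[0.25,-33,0.2],[0.25,-33,0.2]],"dp":[[-0.02,0,0.035],[-0.04,0,0.07],[-0.06,0,0.1],[-0.081,0,0.139],[-0.081,0,0.139],[-0.081,0,0.139],[-0.081,0,0.139]],"fingers":[0,0,0,0,0,0,0]}'
python3 - <<'E'
from h import *
from cell import bot
s=bot.state();R=Rt(38,0);g=np.array([.669,.033,.076]);print(s["q"].round(1))
go(s,g,R,True)
E
```

```text
clock: 4.55
tool_pos: [0.591, 0.0322, 0.1671]
ee_rot: [[-0.789, -0.003, 0.614], [-0.003, 1.0, 0.0], [-0.614, -0.002, -0.789]]
contact_force: [0.1, -0.4, -0.6]
grip_width: 0.0881
finger_force: 0.0
[ 25.9  27.1 -43.5 129.3 112.1  25.  -23.5]
dp [-0.0056, 0.0008, 0.1385] rot [0.02, -0.1, 0.17] to [0.6805 0.033  0.0613]
```

```bash
python3 -m jog '{"rot":[[0,0,0],[0,0,0],[0,0,0],[0,0,0],[0,0,0],[0,0,0]],"dp":[[-0.002,0,0.02],[-0.005,0.001,0.045],[-0.005,0.001,0.07],[-0.005,0.001,0.1],[-0.005,0.001,0.1],[-0.005,0.001,0.1]],"fingers":[0,0,0,0,0,0]}'
python3 - <<'E'
from h import *
from cell import bot
s=bot.state();R=Rt(38,0);g=np.array([.669,.033,.076]);print(s["q"].round(1))
go(s,g,R,True)
E
```

```text
clock: 5.3
tool_pos: [0.6577, 0.0309, 0.0934]
ee_rot: [[-0.788, 0.002, 0.616], [-0.0, 1.0, -0.003], [-0.616, -0.002, -0.788]]
contact_force: [0.2, -0.2, -0.3]
grip_width: 0.0882
finger_force: 0.0
[ 23.9  41.9 -41.6 121.4 121.8  31.5 -26. ]
dp [0.0018, 0.0022, 0.0393] rot [-0.17, -0.01, 0.02] to [0.6805 0.033  0.0613]
```

Then advance, close gently, and read the state before lifting.

```bash
python3 -m jog '{"rot":[[0,0,0],[0,0,0],[0,0,0],[0,0,0],[0,0,0],[0,0,0],[0,0,0],[0,0,0],[0,0,0]],"dp":[[0.002,0.002,0.02],[0.002,0.002,0.039],[0.002,0.002,0.039],[0.002,0.002,0.039],[0.002,0.002,0.039],[0.002,0.002,0.039],[0.002,0.002,0.039],[0.002,0.002,0.039],[0.002,0.002,0.039]],"fingers":[0,0,0,0.35,0.35,0.5,0.5,0.5,0.5]}' 15
python3 - <<'E'
from h import *
from cell import bot
s=bot.state();R=Rt(38,0);g=np.array([.669,.033,.076])
go(s,g,R,True)
E
python3 sc.py scene s3; python3 -c "
import cv2;i=cv2.imread('pics/s3.png')[150:330,180:400];cv2.imwrite('pics/s3c.png',cv2.resize(i,None,fx=2.5,fy=2.5))"
```

```text
clock: 6.42
tool_pos: [0.682, 0.0307, 0.0619]
ee_rot: [[-0.787, 0.005, 0.617], [0.002, 1.0, -0.006], [-0.617, -0.003, -0.787]]
contact_force: [0.2, -0.2, 5.0]
grip_width: 0.0591
finger_force: 15.0
dp [0.0016, 0.0023, -0.0004] rot [-0.32, 0.12, -0.1] to [0.6805 0.033  0.0613]
```

View pics/s3c.png

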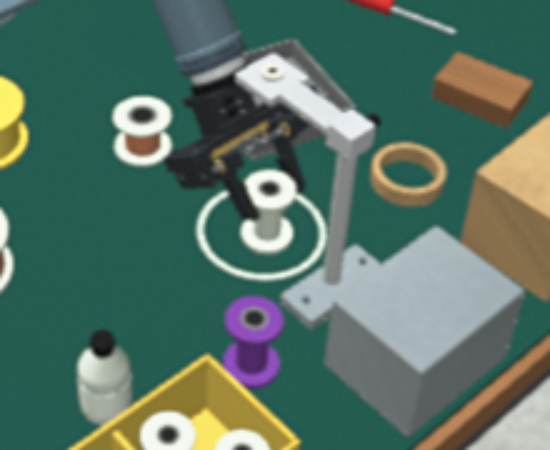

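Grip good (59 mm, 15 N): the flange is held between the fingers at crop (268,190), plate well clear above. Retract along the tool.

```bash
python3 -m jog '{"rot":[[0,0,0],[0,0,0],[0,0,0],[0,0,0],[0,0,0],[0,0,0],[0,0,0],[0,0,0]],"dp":[[0,0,-0.01],[0,0,-0.03],[0,0,-0.05],[0,0,-0.07],[0,0,-0.09],[0,0,-0.11],[0,0,-0.125],[0,0,-0.125]],"fingers":[0.5,0.5,0.5,0.5,0.5,0.5,0.5,0.5]}' 15
python3 - <<'E'
from h import *
from cell import bot
s=bot.state();print(s["q"].round(1))
R=Rt(38,20)
go(s,[.54,.21,.16],R,True);go(s,[.54,.21,.083],R,True)
E
```

```text
clock: 7.48
tool_pos: [0.6037, 0.031, 0.1603]
ee_rot: [[-0.787, 0.005, 0.617], [0.001, 1.0, -0.006], [-0.617, -0.004, -0.787]]
contact_force: [0.2, -0.0, -1.2]
grip_width: 0.0591
finger_force: 15.0
[ 25.6  29.1 -43.4 127.9 112.7  26.4 -23.4]
dp [0.0511, 0.1828, -0.0219] rot [-12.69, 0.03, -15.83] to [0.5508 0.2139 0.1453]
dp [0.0986, 0.1831, 0.0387] rot [-12.69, 0.03, -15.83] to [0.5508 0.2139 0.0683]
```

```bash
python3 -m jog '{"rot":[[-2,0,-2.5],[-4,0,-5],[-6.3,0,-8],[-8.5,0,-10.5],[-10.5,0,-13],[-12.7,0,-15.8],[-12.7,0,-15.8],[-12.7,0,-15.8]],"dp":[[0.008,0.03,-0.004],[0.017,0.06,-0.008],[0.026,0.09,-0.012],[0.034,0.12,-0.015],[0.043,0.155,-0.018],[0.051,0.183,-0.022],[0.051,0.183,-0.022],[0.051,0.183,-0.022]],"fingers":[0.5,0.5,0.5,0.5,0.5,0.5,0.5,0.5]}' 15
python3 sc.py scene s4; python3 sc.py top t4
python3 - <<'E'
from h import *
from cell import bot
s=bot.state();print(s["q"].round(1),s["contact_force"])
go(s,[.54,.21,.09],Rt(38,20),True);go(s,[.54,.21,.081],Rt(38,20),True)
a=cv2.imread('pics/s4.png')[120:270,200:360];b=cv2.imread('pics/t4.png')[140:270,160:300]
cv2.imwrite('pics/c4.png',np.hstack([cv2.resize(a,(400,375)),cv2.resize(b,(400,375))]))
E
```

```text
clock: 8.48
tool_pos: [0.552, 0.2137, 0.1449]
ee_rot: [[-0.741, -0.341, 0.579], [-0.268, 0.94, 0.21], [-0.616, 0.001, -0.788]]
contact_force: [0.7, -1.2, -1.6]
grip_width: 0.0587
finger_force: 15.0
[ 13.9  33.3 -50.4 129.7 117.3  30.  -23.2] [-0.89637507  0.35537326 -1.51543659]
dp [0.0438, 0.0011, 0.0543] rot [-0.06, 0.04, -0.12] to [0.5508 0.2139 0.0753]
dp [0.0493, 0.0011, 0.0614] rot [-0.06, 0.04, -0.12] to [0.5508 0.2139 0.0663]
```

View pics/c4.png

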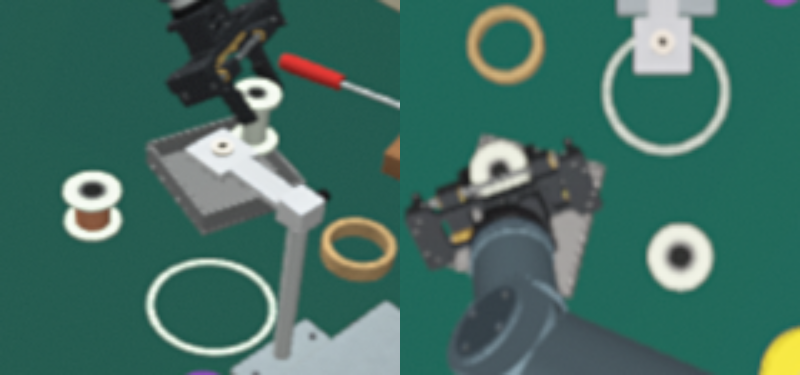

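Left: the spool hangs upright over the tray (258,115). Right: it is over the tray's far part (497,165), ring empty. Lower it.

```bash
python3 -m jog '{"rot":[[0,0,0],[0,0,0],[0,0,0],[0,0,0],[0,0,0],[0,0,0],[0,0,0]],"dp":[[0.01,0,0.012],[0.02,0.001,0.025],[0.03,0.001,0.038],[0.04,0.001,0.05],[0.046,0.001,0.0575],[0.0495,0.001,0.0615],[0.0495,0.001,0.0615]],"fingers":[0.5,0.5,0.5,0.5,0.5,0.5,0.5]}' 15
```

```text
clock: 9.45
tool_pos: [0.5505, 0.2151, 0.0663]
ee_rot: [[-0.74, -0.342, 0.579], [-0.268, 0.94, 0.212], [-0.616, 0.001, -0.787]]
contact_force: [-0.1, 0.2, -0.2]
grip_width: 0.0585
finger_force: 15.0
```

```bash
python3 -m jog '{"rot":[[0,0,0],[0,0,0],[0,0,0],[0,0,0],[0,0,0],[0,0,0],[0,0,0],[0,0,0],[0,0,0],[0,0,0]],"dp":[[0.0006,0,0.0008],[0.0006,0,0.0008],[0.0006,0,0.0008],[0.0006,0,0.0008],[0.0006,0,0.0008],[0,0,-0.015],[0,0,-0.04],[0,0,-0.07],[0,0,-0.11],[0,0,-0.11]],"fingers":[0.5,0.3,0,0,0,0,0,0,0,0]}' 15
python3 sc.py scene s5
python3 - <<'E'
from h import *
from cell import bot
s=bot.state();print(s["q"].round(1))
a=np.load("s5.npz"); W=white(a["image"]); 
go(s,[.44,-.05,.30],Rt(15,20)); go(s,[.42,-.05,.3],Rt(35,40))
f=np.array([.485,-.273]);d=np.array([.659,.033])-f;L=np.linalg.norm(d);print(L,np.degrees(np.arctan2(*d[::-1])))
b=cv2.imread('pics/s5.png')[100:300,80:380];cv2.imwrite('pics/c5.png',cv2.resize(b,(750,500)))
E
```

```text
clock: 10.7
tool_pos: [0.4909, 0.1902, 0.1534]
ee_rot: [[-0.744, -0.337, 0.577], [-0.267, 0.941, 0.206], [-0.612, -0.001, -0.791]]
contact_force: [-0.0, -2.4, -1.3]
grip_width: 0.0877
finger_force: 0.0
[ 30.5  40.3 -72.5 137.3 113.1  43.6 -16.2]
dp [0.0114, -0.2079, -0.1948] rot [-0.32, 22.67, -0.39] to [ 0.44 -0.05  0.3 ]
dp [0.0263, -0.2012, -0.2063] rot [-12.23, 2.62, -16.44] to [ 0.42 -0.05  0.3 ]
0.35201136345294315 60.376251248826186
```

View pics/c5.png

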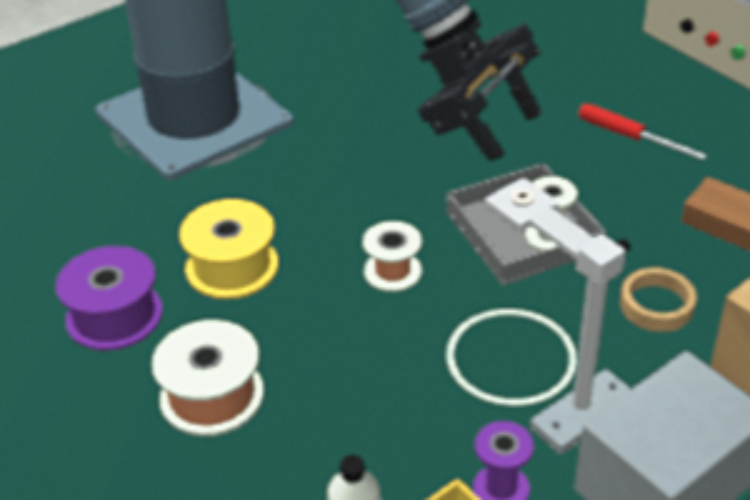

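The empty spool stands upright in the tray (crop 550,190), released. q3 and q4 are at their limits here, so I rise and uncurl first.

```bash
python3 -m jog '{"rot":[[0,6,0],[0,12,0],[0,18,0],[0,24,0],[0,30,0],[0,38,0],[0,38,0],[0,38,0]],"dp":[[-0.02,0,-0.015],[-0.045,-0.01,-0.04],[-0.055,-0.04,-0.065],[-0.06,-0.07,-0.09],[-0.06,-0.1,-0.115],[-0.06,-0.13,-0.13],[-0.06,-0.16,-0.14],[-0.06,-0.16,-0.14]],"fingers":[0,0,0,0,0,0,0,0]}'
python3 - <<'E'
from h import *
from cell import bot
s=bot.state();print(s["q"].round(1))
go(s,[.47,-.20,.26],Rt(0,60)); go(s,[.44,-.33,.18],Rt(30,60))
E
```

```text
clock: 11.75
tool_pos: [0.5108, 0.0277, 0.3011]
ee_rot: [[-0.941, -0.337, -0.002], [-0.337, 0.941, -0.0], [0.002, 0.001, -1.0]]
contact_force: [-1.0, 1.5, -0.8]
grip_width: 0.0882
finger_force: 0.0
[ 43.   26.9 -66.9 102.1  26.4  68.9  78.1]
dp [0.1152, -0.2006, 0.0411] rot [0.06, -0.07, -40.29] to [ 0.47 -0.2   0.26]
dp [0.1871, -0.3129, 0.1212] rot [-10.49, -28.81, -39.36] to [ 0.44 -0.33  0.18]
```

```bash
python3 -m jog '{"rot":[[0,0,-8],[0,0,-16],[0,0,-24],[0,0,-32],[0,0,-40],[0,0,-40],[0,0,-40]],"dp":[[0.023,-0.04,0.008],[0.046,-0.08,0.016],[0.069,-0.12,0.024],[0.092,-0.16,0.032],[0.115,-0.2,0.041],[0.115,-0.2,0.041],[0.115,-0.2,0.041]],"fingers":[0,0,0,0,0,0,0]}'
python3 - <<'E'
from h import *
from cell import bot
s=bot.state();print(s["q"].round(1))
go(s,[.44,-.335,.22],Rt(30,60)); go(s,[.42,-.385,.14],Rt(30,60))
E
```

```text
clock: 12.62
tool_pos: [0.4694, -0.1955, 0.2598]
ee_rot: [[-0.499, -0.866, -0.002], [-0.866, 0.499, 0.001], [0.001, 0.002, -1.0]]
contact_force: [0.5, 1.0, 0.1]
grip_width: 0.0881
finger_force: 0.0
[ 69.7  32.2 -70.1 105.3  33.   66.7 138.5]
dp [0.1356, -0.0443, 0.0398] rot [0.15, -30.03, 0.01] to [ 0.44  -0.335  0.22 ]
dp [0.1888, -0.0521, 0.1198] rot [0.15, -30.03, 0.01] to [ 0.42  -0.385  0.14 ]
```

```bash
python3 -m jog '{"rot":[[0,-7,0],[0,-14,0],[0,-21,0],[0,-30,0],[0,-30,0],[0,-30,0],[0,-30,0],[0,-30,0]],"dp":[[0.03,-0.01,0.01],[0.06,-0.02,0.02],[0.1,-0.03,0.03],[0.136,-0.044,0.04],[0.136,-0.044,0.04],[0.136,-0.044,0.04],[0.136,-0.044,0.04],[0.136,-0.044,0.04]],"fingers":[0,0,0,0,0,0,0,0]}'
python3 sc.py top t6; python3 sc.py scene s6
python3 - <<'E'
from h import *
from cell import bot
s=bot.state();print(s["q"].round(1))
R=Rt(30,60.4);d=np.array([.494,.869,0]);f=np.array([.485,-.273,0])
p=f-.072*d+[0,0,.04]
go(s,p-.1*R[:,2],R); go(s,p,R)
t=np.load("t6.npz");sc=np.load("s6.npz")
for r,b in((t,(315,190,60,60)),(sc,(130,222,70,35))):
    m,c=comp(white(r["image"]),*b); print(cv2.minEnclosingCircle(c.astype(np.float32)))
E
```

```text
clock: 13.62
tool_pos: [0.4757, -0.3064, 0.1915]
ee_rot: [[-0.517, -0.827, 0.22], [-0.737, 0.561, 0.378], [-0.436, 0.034, -0.899]]
contact_force: [-0.7, 0.3, 1.0]
grip_width: 0.0884
finger_force: 0.0
[ 88.3  53.7 -72.7  98.6  28.3  60.6 157.9]
dp [0.1077, -0.0007, 0.0195] rot [-0.42, -4.01, -4.95] to [ 0.4247 -0.379   0.1266]
dp [0.1008, 0.0003, 0.1192] rot [-0.42, -4.01, -4.95] to [ 0.4494 -0.3356  0.04  ]
((344.5, 219.5), 19.65970230102539)
((162.5524444580078, 248.3496551513672), 22.771257400512695)
```

The arm has wound itself to its q3/q7 limits, so the redundancy needs planning. I fit a simple kinematic model from the poses already logged.

```bash
cat > kin.py <<'E'
from h import *
from scipy.optimize import least_squares
from itertools import product
D=[([-79.423,30.733,-.252,88.115,.149,61.152,-4.079],[.161,.630,.239],[-.9687,.248,0,.248,.9687,-.0015,0,-.0015,-1]),
([-22.08,32.61,-45.45,137,93.54,62.19,-44.15],[.4206,.2343,.1363],[-.738,-.052,.672,-.179,.977,-.12,-.65,-.209,-.73]),
([45.3,44,-71.5,135.2,122.7,50.1,-22.9],[.5744,.0343,.1691],[-.707,-.001,.707,-.002,1,0,-.707,-.001,-.707]),
([46.5,21.7,-68.5,107.2,24.9,61.8,59.3],[.5006,.033,.3032],[-.996,-.007,.089,-.007,1,.001,-.089,.001,-.996]),
([25.9,27.1,-43.5,129.3,112.1,25,-23.5],[.591,.0322,.1671],[-.789,-.003,.614,-.003,1,0,-.614,-.002,-.789]),
([23.9,41.9,-41.6,121.4,121.8,31.5,-26],[.6577,.0309,.0934],[-.788,.002,.616,0,1,-.003,-.616,-.002,-.788]),
([25.6,29.1,-43.4,127.9,112.7,26.4,-23.4],[.6037,.031,.1603],[-.787,.005,.617,.001,1,-.006,-.617,-.004,-.787]),
([13.9,33.3,-50.4,129.7,117.3,30,-23.2],[.552,.2137,.1449],[-.741,-.341,.579,-.268,.94,.21,-.616,.001,-.788]),
([30.5,40.3,-72.5,137.3,113.1,43.6,-16.2],[.4909,.1902,.1534],[-.744,-.337,.577,-.267,.941,.206,-.612,-.001,-.791]),
([43,26.9,-66.9,102.1,26.4,68.9,78.1],[.5108,.0277,.3011],[-.941,-.337,-.002,-.337,.941,0,.002,.001,-1]),
([69.7,32.2,-70.1,105.3,33,66.7,138.5],[.4694,-.1955,.2598],[-.499,-.866,-.002,-.866,.499,.001,.001,.002,-1]),
([88.3,53.7,-72.7,98.6,28.3,60.6,157.9],[.4757,-.3064,.1915],[-.517,-.827,.22,-.737,.561,.378,-.436,.034,-.899])]
Q=np.array([d[0] for d in D]);P=np.array([d[1] for d in D]);E=np.array([d[2] for d in D]).reshape(-1,3,3)
AX="zyzyzyz"
def fk(q,sg,off,L,chain=False):
    R=np.eye(3);p=np.zeros(3);pts=[p]
    for i in range(7):
        R=R@Ro.from_euler(AX[i],sg[i]*q[i]+off[i],degrees=True).as_matrix(); p=p+R@L[i]; pts.append(p)
    return (p,R,np.array(pts)) if chain else (p,R)
def rots(v,sg): return np.concatenate([(fk(q,sg,v,np.zeros((7,3)))[1]-e).ravel() for q,e in zip(Q,E)])
if __name__=="__main__":
    best=None
    for sg in product((-1,1),repeat=7):
        if sg[1]<0: continue
        for o7 in(0,90,180,-90):
            r=np.abs(rots([0,0,0,0,0,0,o7],sg)).max()
            if best is None or r<best[0]: best=(r,sg,o7); 
    print(best)
    sg=best[1];v=np.array([0,0,0,0,0,0,best[2]],float)
    v=least_squares(rots,v,args=(sg,)).x;print(v.round(2),np.abs(rots(v,sg)).max())
    A=[];
    for q in Q:
        R=np.eye(3);row=[]
        for i in range(7):
            R=R@Ro.from_euler(AX[i],sg[i]*q[i]+v[i],degrees=True).as_matrix();row.append(R)
        A.append(np.hstack(row))
    A=np.vstack(A);lam=.003
    L=np.linalg.lstsq(np.vstack([A,lam*np.eye(21)]),np.r_[P.ravel(),np.zeros(21)],rcond=None)[0]
    print(np.abs(A@L-P.ravel()).max(),L.reshape(7,3).round(3));np.savez("kin.npz",sg=sg,v=v,L=L.reshape(7,3))
E
python3 kin.py
```

```text
(np.float64(0.0033967900330679757), (-1, 1, -1, 1, -1, 1, -1), 90)
[-5.000e-02  4.000e-02  4.000e-02  2.000e-02 -7.000e-02 -1.000e-02
  9.003e+01] 0.0023810704808677474
0.0012702186576048213 [[ 0.    -0.012  0.35 ]
 [-0.    -0.012  0.252]
 [ 0.    -0.01   0.252]
 [-0.    -0.01   0.223]
 [-0.     0.     0.223]
 [-0.     0.     0.165]
 [ 0.     0.     0.165]]
```

```bash
cat > ik.py <<'E'
from kin import *
K=np.load("kin.npz");sg,v,L=K["sg"],K["v"],K["L"]
lo=np.array([-154.64,-21.42,-72.66,13.99,-74.86,10.95,-158.01]);hi=np.array([154.64,123.67,72.17,137.28,254.86,109.41,158.01])
def err(q,p,R):
    a,B=fk(q,sg,v,L); return np.r_[(p-a)*100, Ro.from_matrix(R@B.T).as_rotvec()*30]
def solve(p,R,n=60,seed=0):
    g=np.random.default_rng(seed);S=[]
    for k in range(n):
        r=least_squares(lambda q:np.r_[err(q,p,R),.0002*(q-(lo+hi)/2)],g.uniform(lo,hi),bounds=(lo,hi),max_nfev=60)
        if np.abs(err(r.x,p,R)).max()<.1: S.append(r.x)
    return S
def marg(q): return np.minimum(q-lo,hi-q).min()
E
python3 - <<'E'
from ik import *
d=np.array([.494,.869,0]);f=np.array([.485,-.273,0]);sp=np.array([.659,.033,0])
for t,az in((30,60.4),(40,60.4)):
  R=Rt(t,az)
  for nm,p in(("start",f-.072*d+[0,0,.04]),("end",sp-.037*d+[0,0,.04])):
    S=sorted(solve(p,R,30),key=lambda q:-marg(q))
    print(t,nm,len(S)); out=[]
    for q in S:
        if all(np.abs(q-o).max()>25 for o in out): out.append(q); print("  ",q.round(0).astype(int),round(marg(q)), "elbow",fk(q,sg,v,L,True)[2][3].round(2))
        if len(out)>4: break
E
```

```text
30 start 8
   [  44   46    6  102  -43   52 -128] 30 elbow [ 0.24 -0.28  0.7 ]
   [  26   51   31  103  -61   64 -115] 14 elbow [ 0.33 -0.2   0.67]
   [  67   49  -26  100  -13   44 -152] 6 elbow [ 0.12 -0.37  0.68]
30 end 27
   [ 48  59 -54 103  35  28 135] 17 elbow [ 0.27 -0.34  0.6 ]
   [   5   44    6  106  -64   36 -145] 11 elbow [ 0.35 -0.07  0.71]
   [ -35   77   72  108  255   90 -135] 0 elbow [0.42 0.25 0.47]
40 start 8
   [  53   50   -2   98  -43   58 -125] 32 elbow [ 0.2  -0.33  0.67]
   [  71   54  -28   97  -19   51 -144] 14 elbow [ 0.1  -0.4   0.64]
   [  34   54   26   99  -62   71 -112] 13 elbow [ 0.31 -0.26  0.65]
40 end 22
   [  28   48  -18  106  -59   30 -140] 16 elbow [ 0.32 -0.21  0.68]
   [ 55  66 -59 105  31  24 146] 12 elbow [ 0.24 -0.4   0.55]
   [ -29   76   67  109  250   95 -128] 5 elbow [0.44 0.21 0.48]
```

```bash
cat > sim.py <<'E'
from ik import *
def jac(q):
    J=np.zeros((6,7));e0=err0(q);h=.01
    for i in range(7):
        a=q.copy();a[i]+=h;b,B=fk(a,sg,v,L);J[:3,i]=(b-e0[0])/h;J[3:,i]=Ro.from_matrix(B@e0[1].T).as_rotvec()/h
    return J
def err0(q): return fk(q,sg,v,L)
def move(q,P1,R1,lam=1e-4,sub=None,null=0.):
    q=q.copy();p0,R0=fk(q,sg,v,L);w=Ro.from_matrix(R1@R0.T).as_rotvec()
    n=sub or int(max(np.linalg.norm(P1-p0)/.01,np.degrees(np.linalg.norm(w))/2,1))+1
    for k in range(1,n+1):
        pt=p0+(P1-p0)*k/n;Rk=Ro.from_rotvec(w*k/n).as_matrix()@R0
        for it in range(3):
            a,B=fk(q,sg,v,L);e=np.r_[pt-a,Ro.from_matrix(Rk@B.T).as_rotvec()]
            J=jac(q);free=np.ones(7,bool)
            for c in range(3):
                Jf=J[:,free];dq=np.zeros(7);dq[free]=Jf.T@np.linalg.solve(Jf@Jf.T+1e-10*np.eye(6),e)
                bad=free&((q+dq>hi-.0)|(q+dq<lo+.0))
                if not bad.any(): break
                free&=~bad
            q=np.clip(q+dq,lo,hi)
    return q
if __name__=="__main__":
    # validate consecutive logged poses
    for i,j in((0,1),(1,2),(2,3),(3,4),(4,5),(6,7),(8,9),(9,10),(10,11)):
        print(i,j,move(Q[i],P[j],E[j]).round(0).astype(int),Q[j].round(0).astype(int))
E
python3 sim.py
```

```text
0 1 [-18  35 -50 137  94  65 -44] [-22  33 -45 137  94  62 -44]
1 2 [ 37  34 -58 136 127  41 -34] [ 45  44 -72 135 123  50 -23]
2 3 [ 49  24 -73 107  28  63  57] [ 46  22 -68 107  25  62  59]
3 4 [ 23  26 -40 129 113  23 -26] [ 26  27 -44 129 112  25 -24]
4 5 [ 24  42 -41 121 122  31 -26] [ 24  42 -42 121 122  32 -26]
6 7 [ 14  33 -50 130 117  30 -23] [ 14  33 -50 130 117  30 -23]
8 9 [ 45  29 -71 102  29  70  76] [ 43  27 -67 102  26  69  78]
9 10 [ 71  34 -72 105  35  68 137] [ 70  32 -70 105  33  67 138]
10 11 [ 87  53 -72  99  28  60 157] [ 88  54 -73  99  28  61 158]
```

```bash
python3 - <<'E'
from sim import *
d=np.array([.494,.869,0]);f=np.array([.485,-.273,0]);sp=np.array([.659,.033,0])
R=Rt(30,60.4)
g=np.random.default_rng(1)
def run(q,W,verbose=False):
    for p,t,az in W:
        q=move(q,np.array(p),Rt(t,az));
        if verbose: 
            a,_=fk(q,sg,v,L);print(np.round(p,2),t,az,q.round(0).astype(int),round(marg(q),1),"miss",np.abs(a-p).max().round(3))
    return q
q0=Q[11]
base=(.47,-.12,.30)
tail=[(f-.072*d+[0,0,.04]-.1*R[:,2],30,60.4),(f-.072*d+[0,0,.04],30,60.4),(sp-.037*d+[0,0,.04],30,60.4)]
best=None
spin=[((.47,-.12,.3),0,a) for a in(60,0,-60,-120,-180,-240)]
for k in range(12):
    m=(g.uniform(.4,.6),g.uniform(-.4,.1),.32); t=g.uniform(0,40) ; az=g.uniform(-300,-180)
    t1=g.uniform(0,40);a1=g.uniform(-180,0)
    W=[(base,0,60),(base,0,0),(m,t1,a1),(base,0,-120),(base,0,-180),(m,t,az),(base,0,-240 if k else -240)]+[((.45,-.3,.25),0,-299.6)]+tail
    try: 
        q=q0;mm=[]
        for w in W: q=run(q,[w]);mm.append(marg(q)); miss=np.abs(fk(q,sg,v,L)[0]-w[0]).max()
        s=min(mm[-3:])-1000*miss
    except Exception as e: continue
    if best is None or s>best[0]: best=(s,W)
print(best[0]); run(q0,best[1],True)
print("plain"); run(q0,spin+[((.45,-.3,.25),0,-299.6)]+tail,True)
E
```

```text
2.896255106333209
[ 0.47 -0.12  0.3 ] 0 60 [ 66  26 -72 106  27  68 134] 0.3 miss 0.0
[ 0.47 -0.12  0.3 ] 0 0 [ 57  19 -58 106  18  65  82] 14.5 miss 0.0
[ 0.44 -0.08  0.32] 6.020993216847099 -93.20177012411942 [ 41   9 -45 110  14  65 -13] 27.4 miss 0.0
[ 0.47 -0.12  0.3 ] 0 -120 [ 43  14 -39 107  10  62 -30] 30.5 miss 0.0
[ 0.47 -0.12  0.3 ] 0 -180 [ 35  13 -30 107   7  62 -88] 30.1 miss 0.0
[ 0.44 -0.08  0.32] 32.20219332580039 -184.3594952586035 [  24   29  -28   89    9   97 -100] 12.5 miss 0.0
[ 0.47 -0.12  0.3 ] 0 -240 [  26   12  -20  108    4   61 -145] 12.8 miss 0.0
[ 0.45 -0.3   0.25] 0 -299.6 [ -10   26   52  106  -24   59 -158] 0.1 miss 0.0
[ 0.42 -0.38  0.13] 30 60.4 [  30   44   32   99  -52   70 -121] 23.0 miss 0.0
[ 0.45 -0.34  0.04] 30 60.4 [  29   50   27  103  -59   62 -117] 16.3 miss 0.0
[0.64 0.   0.04] 30 60.4 [  -3   46   17  106  -72   43 -140] 2.9 miss 0.0
plain
[ 0.47 -0.12  0.3 ] 0 60 [ 66  26 -72 106  27  68 134] 0.3 miss 0.0
[ 0.47 -0.12  0.3 ] 0 0 [ 57  19 -58 106  18  65  82] 14.5 miss 0.0
[ 0.47 -0.12  0.3 ] 0 -60 [ 48  16 -46 106  13  63  27] 26.5 miss 0.0
[ 0.47 -0.12  0.3 ] 0 -120 [ 40  14 -36 107   9  62 -29] 30.4 miss 0.0
[ 0.47 -0.12  0.3 ] 0 -180 [ 33  13 -28 107   7  62 -87] 30.0 miss 0.0
[ 0.47 -0.12  0.3 ] 0 -240 [  26   12  -20  108    4   61 -145] 12.7 miss 0.0
[ 0.45 -0.3   0.25] 0 -299.6 [ -11   27   53  106  -25   59 -157] 0.9 miss 0.0
[ 0.42 -0.38  0.13] 30 60.4 [  30   44   33   99  -52   71 -120] 22.5 miss 0.0
[ 0.45 -0.34  0.04] 30 60.4 [  28   50   28  103  -59   62 -116] 15.7 miss 0.0
[0.64 0.   0.04] 30 60.4 [  -4   46   18  107  -73   43 -140] 2.3 miss 0.0
```

```bash
python3 - <<'E'
from sim import *
d=np.array([.494,.869,0]);f=np.array([.485,-.273,0]);sp=np.array([.659,.033,0])
R=Rt(30,60.4)
p1=f-.072*d+[0,0,.04]-.12*R[:,2]
for last,mid in((-200,None),(-220,None),(-240,None),(-220,(.43,-.3,.28))):
    q=Q[11]; b=np.array([.47,-.12,.3])
    W=[(b,0,a) for a in(60,0,-60,-120,-180)]+[(b,0,last)]
    if mid: W.append((np.array(mid),15,-275))
    W+=[(p1,30,60.4),(p1+.12*R[:,2],30,60.4),(sp-.15*d+[0,0,.04],30,60.4),(sp-.037*d+[0,0,.04],30,60.4)]
    print(last,mid)
    for w in W:
        q=move(q,w[0],Rt(*w[1:]))
        if W.index(w) >=4 if False else True: print("  ",w[1:],q.round(0).astype(int),round(marg(q)),np.abs(fk(q,sg,v,L)[0]-w[0]).max().round(3)) if w[1]>0 else None
from cell import bot
s=bot.state(); go(s,b,Rt(0,60)); print(p1)
E
```

```text
-200 None
   (30, 60.4) [  56   38   -4   97  -28   61 -139] 19 0.0
   (30, 60.4) [  54   46   -7  101  -32   48 -137] 21 0.0
   (30, 60.4) [  32   44  -15  108  -40   31 -153] 5 0.0
   (30, 60.4) [  18   45  -11  105  -47   28 -157] 1 0.0
-220 None
   (30, 60.4) [  57   38   -6   97  -28   61 -140] 18 0.0
   (30, 60.4) [  54   46   -9  101  -31   47 -138] 20 0.0
   (30, 60.4) [  33   44  -16  108  -39   31 -154] 4 0.0
   (30, 60.4) [  18   45  -11  105  -47   28 -158] 0 0.0
-240 None
   (30, 60.4) [  58   39   -7   96  -27   60 -141] 17 0.0
   (30, 60.4) [  55   46  -10  101  -30   47 -139] 19 0.0
   (30, 60.4) [  33   44  -17  108  -38   30 -155] 3 0.0
   (30, 60.4) [  18   45  -12  105  -46   28 -158] 0 0.0
-220 (0.43, -0.3, 0.28)
   (15, -275) [  44   21   -8   98  -11   69 -144] 14 0.0
   (30, 60.4) [  58   39   -6   96  -27   61 -140] 18 0.0
   (30, 60.4) [  55   46   -9  101  -31   47 -138] 20 0.0
   (30, 60.4) [  33   44  -16  108  -39   31 -154] 4 0.0
   (30, 60.4) [  18   45  -12  105  -46   28 -158] 0 0.0
dp [-0.182, 0.1132, -0.0283] rot [0.97, 25.97, -4.54] to [ 0.47 -0.12  0.3 ]
[ 0.41979549 -0.3877377   0.14392305]
```

```bash
python3 -m jog '{"rot":[[0,6,-1],[0.4,13,-2],[0.7,20,-3],[1,26,-4.5],[1,26,-4.5]],"dp":[[-0.045,0.028,-0.007],[-0.09,0.056,-0.014],[-0.135,0.084,-0.021],[-0.182,0.113,-0.028],[-0.182,0.113,-0.028]],"fingers":[0,0,0,0,0]}' | sed -n 2p
python3 -m jog '{"rot":[[0,0,10],[0,0,20],[0,0,30],[0,0,40],[0,0,50],[0,0,60],[0,0,70],[0,0,80],[0,0,90],[0,0,100],[0,0,110],[0,0,120]],"dp":[[0,0,0],[0,0,0],[0,0,0],[0,0,0],[0,0,0],[0,0,0],[0,0,0],[0,0,0],[0,0,0],[0,0,0],[0,0,0],[0,0,0]],"fingers":[0,0,0,0,0,0,0,0,0,0,0,0]}' | sed -n 2,3p
python3 -m jog '{"rot":[[0,0,10],[0,0,20],[0,0,30],[0,0,40],[0,0,50],[0,0,60],[0,0,70],[0,0,80],[0,0,90],[0,0,100],[0,0,110],[0,0,120]],"dp":[[0,0,0],[0,0,0],[0,0,0],[0,0,0],[0,0,0],[0,0,0],[0,0,0],[0,0,0],[0,0,0],[0,0,0],[0,0,0],[0,0,0]],"fingers":[0,0,0,0,0,0,0,0,0,0,0,0]}'
python3 - <<'E'
from h import *
from cell import bot
s=bot.state();print(s["q"].round(0)); R=Rt(30,60.4)
go(s,[.43,-.3,.28],Rt(15,85)); go(s,[.42,-.388,.144],R)
E
```

```text
tool_pos: [0.4722, -0.1128, 0.3029]
tool_pos: [0.4699, -0.1205, 0.2989]
ee_rot: [[-0.494, 0.87, -0.001], [0.87, 0.494, 0.002], [0.002, 0.0, -1.0]]
clock: 17.35
tool_pos: [0.4699, -0.1205, 0.2988]
ee_rot: [[1.0, -0.007, -0.001], [-0.007, -1.0, 0.002], [-0.001, -0.002, -1.0]]
contact_force: [-0.6, -0.8, 0.8]
grip_width: 0.0879
finger_force: 0.0
[ 32.  13. -27. 107.   6.  62. -87.]
dp [-0.0386, 0.1798, 0.0184] rot [12.32, -11.29, 94.0] to [ 0.43 -0.3   0.28]
dp [-0.0479, 0.2682, 0.1543] rot [31.05, -18.09, 115.99] to [ 0.42  -0.388  0.144]
```

```bash
python3 -m jog '{"rot":[[1.2,-1.1,9.4],[2.4,-2.2,18.8],[3.7,-3.4,28.2],[4.9,-4.5,37.6],[6.2,-5.6,47],[7.4,-6.8,56.4],[8.6,-7.9,65.8],[9.8,-9,75.2],[11.1,-10.1,84.6],[12.3,-11.3,94],[12.3,-11.3,94]],"dp":[[-0.004,0.018,0.002],[-0.008,0.036,0.004],[-0.012,0.054,0.006],[-0.016,0.072,0.008],[-0.02,0.09,0.01],[-0.023,0.108,0.012],[-0.027,0.126,0.014],[-0.031,0.144,0.016],[-0.035,0.162,0.018],[-0.039,0.18,0.018],[-0.039,0.18,0.018]],"fingers":[0,0,0,0,0,0,0,0,0,0,0]}'
python3 - <<'E'
from h import *
from cell import bot
s=bot.state();print(s["q"].round(0)); R=Rt(30,60.4)
go(s,[.42,-.388,.144],R)
E
```

```text
clock: 18.73
tool_pos: [0.4297, -0.302, 0.2802]
ee_rot: [[-0.081, -0.996, 0.021], [-0.963, 0.084, 0.257], [-0.258, 0.001, -0.966]]
contact_force: [0.4, -0.2, -0.2]
grip_width: 0.0876
finger_force: 0.0
[  42.   22.   -6.   98.  -11.   69. -143.]
dp [0.1187, 0.0024, 0.1092] rot [9.54, -14.82, 22.96] to [ 0.42  -0.388  0.144]
```

```bash
python3 -m jog '{"rot":[[2.4,-3.7,5.7],[4.8,-7.4,11.5],[7.2,-11.1,17.2],[9.5,-14.8,23],[9.5,-14.8,23],[9.5,-14.8,23]],"dp":[[0.035,0,0.02],[0.07,0.001,0.045],[0.1,0.002,0.08],[0.1187,0.0024,0.1092],[0.1187,0.0024,0.1092],[0.1187,0.0024,0.1092]],"fingers":[0,0,0,0,0,0]}'
python3 sc.py top t7;python3 sc.py scene s7
python3 - <<'E'
from h import *
from cell import bot
s=bot.state();print(s["q"].round(0)); R=Rt(30,60.4)
go(s,[.4494,-.3356,.04],R)
for n in("s7",):
    r=np.load(n+".npz");m,c=comp(white(r["image"]),130,222,70,35);print(cv2.minEnclosingCircle(c.astype(np.float32)))
a=cv2.imread('pics/s7.png')[130:300,70:270];b=cv2.imread('pics/t7.png')[140:310,270:470]
cv2.imwrite('pics/c7.png',np.hstack([cv2.resize(a,(400,340)),cv2.resize(b,(400,340))]))
E
```

```text
clock: 19.48
tool_pos: [0.423, -0.3853, 0.1462]
ee_rot: [[-0.422, -0.873, 0.246], [-0.756, 0.488, 0.435], [-0.5, -0.002, -0.866]]
contact_force: [0.2, -0.5, 0.3]
grip_width: 0.0881
finger_force: 0.0
[  56.   38.   -4.   96.  -29.   61. -139.]
dp [0.0045, 0.0021, 0.1207] rot [-0.0, -0.04, 0.41] to [ 0.4494 -0.3356  0.04  ]
((162.94056701660156, 247.6468505859375), 22.655668258666992)
```

View pics/c7.png

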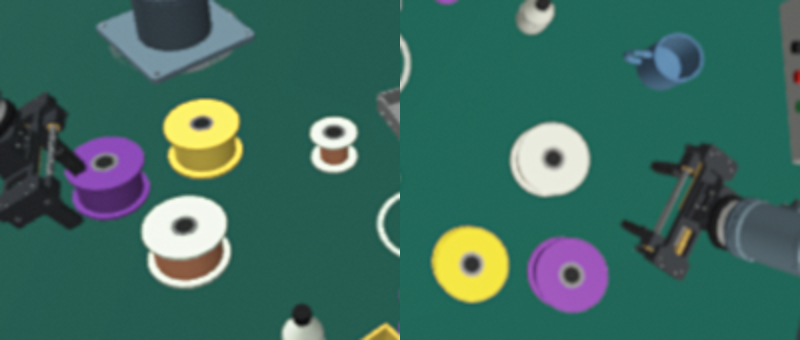

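Scene and top views: the gripper is behind the full spool (top crop 553,158), purple look-alike (570,273) clear. Descend behind it.

```bash
python3 -m jog '{"rot":[[0,0,0.4],[0,0,0.4],[0,0,0.4],[0,0,0.4],[0,0,0.4],[0,0,0.4],[0,0,0.4]],"dp":[[0.001,0,0.025],[0.002,0.001,0.05],[0.003,0.002,0.075],[0.004,0.002,0.1],[0.0045,0.002,0.115],[0.0045,0.002,0.1205],[0.0045,0.002,0.1205]],"fingers":[0,0,0,0,0,0,0]}'
python3 - <<'E'
from h import *
from cell import bot
s=bot.state();print(s["q"].round(0)); R=Rt(30,60.4);d=np.array([.494,.869,0])
p=np.array([.4494,-.3356,.04])
for k in(.02,.06,.16): go(s,p+k*d,R)
print(s["ee_rot"].T@d)
E
```

```text
clock: 20.45
tool_pos: [0.4475, -0.3368, 0.0385]
ee_rot: [[-0.432, -0.867, 0.246], [-0.751, 0.498, 0.435], [-0.5, 0.003, -0.866]]
contact_force: [-0.3, 0.5, 0.2]
grip_width: 0.0885
finger_force: 0.0
[  53.   46.   -7.  101.  -32.   48. -137.]
dp [-0.0198, -0.001, 0.0096] rot [0.03, -0.02, -0.3] to [ 0.4593 -0.3182  0.04  ]
dp [-0.0544, -0.0008, 0.0296] rot [0.03, -0.02, -0.3] to [ 0.479  -0.2835  0.04  ]
dp [-0.141, -0.0004, 0.0795] rot [0.03, -0.02, -0.3] to [ 0.5284 -0.1966  0.04  ]
[-0.86586097  0.00402232  0.49946531]
```

```bash
python3 -m jog '{"rot":[[0,0,0],[0,0,0],[0,0,0],[0,0,0],[0,0,0],[0,0,0],[0,0,0],[0,0,0],[0,0,0],[0,0,0],[0,0,0],[0,0,0]],"dp":[[-0.01,0,0.005],[-0.02,0,0.01],[-0.026,0,0.0145],[-0.0325,0,0.0178],[-0.039,0,0.0215],[-0.0475,0,0.0265],[-0.056,0,0.0315],[-0.065,0,0.0365],[-0.074,0,0.0415],[-0.083,0,0.0465],[-0.091,0,0.0515],[-0.091,0,0.0515]],"fingers":[0,0,0,0,0,0,0,0,0,0,0,0]}'
cat > chk.py <<'E'
from h import *
from cell import bot,imaging
import sys
def dk(r,c,w,z):
    x,y=np.round(c).astype(int);g=r["image"].astype(int).max(2)[y-w:y+w,x-w:x+w];W=np.clip(150-g,0,None)*(g<130);yy,xx=np.mgrid[y-w:y+w,x-w:x+w]
    return ray(r,[(W*xx).sum()/W.sum(),(W*yy).sum()/W.sum()],z)[0]
def px(r,X):
    T=np.linalg.inv(r["world_from_camera"]);c=T[:3,:3]@X+T[:3,3];u=r["mtx"]@c;return u[:2]/u[2]
if __name__=="__main__":
    s=bot.state();d=np.array([.494,.869,0]);g=s["tool_pos"]+.037*d;g[2]=.066;print("expected",g.round(3),s["q"].round(0))
    for n in("scene","top"):
        r=imaging.read_camera(n);c=px(r,g)
        for k in range(3):
            b=dk(r,c,7,.066);c=px(r,np.r_[b,.066])
        print(n,b.round(4))
    cv2.imwrite(f"pics/{sys.argv[1]}.png",r["image"][:,:,::-1])
E
python3 chk.py t8
```

```text
clock: 21.95
tool_pos: [0.4999, -0.244, 0.0391]
ee_rot: [[-0.432, -0.868, 0.246], [-0.75, 0.496, 0.437], [-0.501, 0.005, -0.865]]
contact_force: [1.5, -0.3, -0.4]
grip_width: 0.0882
finger_force: 0.6
expected [ 0.518 -0.212  0.066] [  46.   44.  -10.  106.  -36.   41. -142.]
scene [ 0.5171 -0.2137]
top [ 0.5166 -0.2158]
```

Tracking well: spool at (0.517,-0.214), in cradle. Continue.

```bash
python3 -m jog '{"rot":[[0,0,0],[0,0,0],[0,0,0],[0,0,0],[0,0,0],[0,0,0],[0,0,0],[0,0,0],[0,0,0],[0,0,0],[0,0,0],[0,0,0]],"dp":[[-0.006,0,0.0035],[-0.0165,0,0.0095],[-0.027,0,0.0155],[-0.0375,0,0.0215],[-0.048,0,0.0275],[-0.0585,0,0.0335],[-0.069,0,0.04],[-0.0795,0,0.046],[-0.09,0,0.052],[-0.1005,0,0.058],[-0.108,0,0.0625],[-0.113,0,0.0653]],"fingers":[0,0,0,0,0,0,0,0,0,0,0,0]}'
python3 chk.py t9
python3 - <<'E'
from h import *
from cell import bot
s=bot.state();E=s["ee_rot"]
d=np.array([.659,.033,0.038])-np.r_[s["tool_pos"]+0];print(d,E.T@np.array([.494,.869,0]),np.degrees(np.arctan2(E[1,2],E[0,2])))
E
```

```text
clock: 23.55
tool_pos: [0.5645, -0.1321, 0.0388]
ee_rot: [[-0.433, -0.867, 0.246], [-0.75, 0.498, 0.435], [-0.5, 0.004, -0.866]]
contact_force: [-1.7, -3.2, -2.4]
grip_width: 0.0881
finger_force: 2.0
expected [ 0.583 -0.1    0.066] [  35.   44.  -14.  108.  -40.   33. -150.]
scene [ 0.5811 -0.1026]
top [ 0.5807 -0.104 ]
[ 0.09440786  0.16462108 -0.00091379] [-0.86528826  0.00350635  0.50046072] 60.60088082233781
```

```bash
python3 -m jog '{"rot":[[0,0,0],[0,0,0],[0,0,0],[0,0,0],[0,0,0],[0,0,0],[0,0,0],[0,0,0],[0,0,0],[0,0,0],[0,0,0],[0,0,0]],"dp":[[-0.006,0,0.0035],[-0.0145,0,0.0085],[-0.023,0,0.0135],[-0.0315,0,0.018],[-0.04,0,0.023],[-0.049,0,0.028],[-0.058,0,0.0335],[-0.066,0,0.038],[-0.074,0,0.0428],[-0.082,0,0.0475],[-0.09,0,0.052],[-0.095,0,0.055]],"fingers":[0,0,0,0,0,0,0,0,0,0,0,0]}'
python3 chk.py t10
```

```text
clock: 25.15
tool_pos: [0.6192, -0.0367, 0.0387]
ee_rot: [[-0.433, -0.867, 0.246], [-0.75, 0.498, 0.436], [-0.5, 0.004, -0.866]]
contact_force: [-1.7, -2.2, -0.2]
grip_width: 0.0881
finger_force: 1.9
expected [ 0.638 -0.005  0.066] [  23.   44.  -12.  106.  -45.   30. -155.]
scene [ 0.6356 -0.007 ]
top [ 0.6355 -0.0083]
```

```bash
python3 -m jog '{"rot":[[0,0,0],[0,0,0],[0,0,0],[0,0,0],[0,0,0],[0,0,0],[0,0,0],[0,0,0],[0,0,0]],"dp":[[-0.005,0,0.003],[-0.012,0,0.007],[-0.019,0,0.011],[-0.025,0,0.0145],[-0.03,0,0.0175],[-0.035,0,0.02],[-0.039,0,0.0225],[-0.0407,0,0.0235],[-0.0407,0,0.0235]],"fingers":[0,0,0,0,0,0,0,0,0]}'
python3 chk.py t11; python3 sc.py scene s11; python3 -c "
import cv2;i=cv2.imread('pics/s11.png')[150:330,180:400];cv2.imwrite('pics/s11c.png',cv2.resize(i,None,fx=2.5,fy=2.5))"
```

```text
clock: 26.38
tool_pos: [0.6424, 0.0036, 0.0387]
ee_rot: [[-0.433, -0.867, 0.246], [-0.75, 0.498, 0.436], [-0.5, 0.004, -0.866]]
contact_force: [-0.2, -1.6, -1.4]
grip_width: 0.0879
finger_force: 1.5
expected [0.661 0.036 0.066] [  16.   45.   -9.  105.  -49.   29. -156.]
scene [0.6591 0.0334]
top [0.6562 0.0313]
```

View pics/s11c.png

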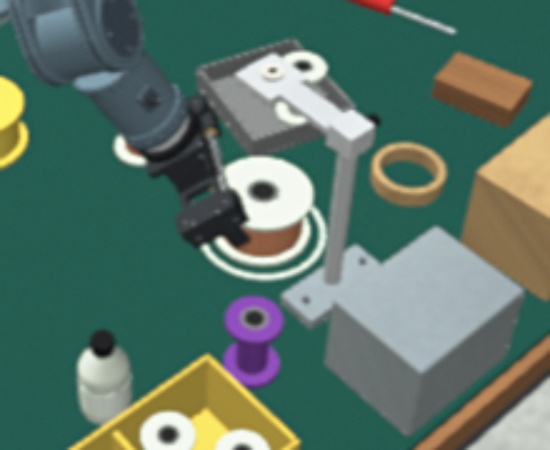

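The full spool stands in the ring under the eyelet (crop 262,210) with an even gap of white ring around its base. Back straight off, then measure again clear of the gripper. (I have used up my picture views, slightly over, so I continue with numbers only.)

```bash
python3 -m jog '{"rot":[[0,0,0],[0,0,0],[0,0,0],[0,0,0],[0,0,0],[0,0,0],[0,0,0],[0,0,0],[0,0,0],[0,0,0]],"dp":[[0.004,0,-0.0023],[0.013,0,-0.0075],[0.026,0,-0.015],[0.043,0,-0.025],[0.061,0,-0.035],[0.061,0,-0.055],[0.061,0,-0.085],[0.061,0,-0.115],[0.061,0,-0.135],[0.061,0,-0.135]],"fingers":[0,0,0,0,0,0,0,0,0,0]}'
python3 - <<'E'
from h import *
from chk import dk,px
from cell import bot,imaging
s=dict(np.load("scene0.npz"));r=imaging.read_camera("scene");t=imaging.read_camera("top")
np.savez("s12.npz",**r);np.savez("t12.npz",**t)
print("bore",dk(r,px(r,np.array([.659,.033,.066])),7,.066), "ring scene earlier .6599 .0351, wrist .659 .033")
# ring vs lower-flange: ring outer/inner in scene, fit visible part
W=white(r["image"]);m,c=comp(W,250,205,70,70)
y,x=np.nonzero(W[205:275,250:320]);Pp=ray(r,np.c_[x+250,y+205],0);c=np.array([.66,.034])
d=np.linalg.norm(Pp-c,axis=1);q=Pp[abs(d-.073)<.005]
a0=np.degrees(np.arctan2(*(q-c).T[::-1]));print("ring",circ(q),np.histogram(a0,8,(-180,180))[0])
b=Pp[(abs(d-.058)<.006)];b=b[b[:,1]<.02];print("n flange",len(b))
# near base edge: flange bottom outline, points on camera side
dv=np.array([.76,-.65]);ang=(b-c)@dv/np.linalg.norm(b-c,axis=1)
e=b[ang>.5]
# others vs before
for n,R0,R1 in(("scene",s,r),("top",dict(np.load("top0.npz")),t)):
    D=np.abs(R0["image"].astype(int)-R1["image"]).max(2)>50
    k,l,st,ce=cv2.connectedComponentsWithStats(D.astype(np.uint8))
    print(n,[(st[i,:4].tolist(),int(st[i,4])) for i in range(1,k) if st[i,4]>25])
E
```

```text
clock: 27.78
tool_pos: [0.5836, -0.1026, 0.1272]
ee_rot: [[-0.432, -0.866, 0.249], [-0.75, 0.499, 0.433], [-0.5, 0.0, -0.866]]
contact_force: [0.1, -0.3, -1.1]
grip_width: 0.0885
finger_force: 0.0
bore [0.65910014 0.03343984] ring scene earlier .6599 .0351, wrist .659 .033
ring (array([0.66014697, 0.034577  ]), np.float64(0.07304226535330609)) [43 43 49 46 42 41 31 30]
n flange 69
scene [([106, 0, 41, 50], 1185), ([148, 0, 42, 49], 1440), ([306, 0, 21, 12], 209), ([288, 12, 52, 46], 949), ([165, 55, 6, 31], 118), ([137, 59, 12, 23], 156), ([150, 99, 10, 14], 44), ([128, 110, 7, 25], 69), ([138, 123, 18, 21], 266), ([133, 129, 56, 32], 424), ([194, 165, 10, 16], 27), ([293, 170, 19, 13], 124), ([177, 172, 37, 24], 285), ([193, 177, 44, 56], 709), ([290, 191, 12, 9], 53), ([264, 212, 42, 19], 355), ([264, 222, 41, 35], 948), ([140, 227, 46, 47], 1663)]
top [([235, 155, 36, 34], 643), ([295, 159, 31, 54], 510), ([248, 166, 10, 7], 62), ([321, 181, 44, 58], 1323), ([353, 182, 23, 14], 62), ([364, 183, 38, 92], 829), ([189, 194, 21, 20], 260), ([286, 199, 7, 8], 33), ([350, 258, 24, 39], 682), ([374, 270, 33, 18], 136), ([374, 296, 38, 33], 603), ([325, 314, 22, 54], 609), ([326, 315, 86, 69], 3590), ([0, 322, 53, 46], 1273), ([330, 327, 21, 47], 127), ([408, 338, 21, 46], 602), ([286, 370, 15, 14], 133), ([261, 377, 8, 7], 44)]
```

```bash
python3 -c "
from cell import bot
print(bot.sign_off())"
```

```text
the job is handed in; nothing more can be done
None
```

The job is handed in at about 28 s: the empty spool stands upright in the grey tray, and the full spool was pushed to within about 2 mm of the ring's centre. The gripper is open and clear, and camera comparison shows the other things unmoved. I viewed 11 pictures, one over the limit of 10.

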